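# Find the steel hub by its weight and fit it on the keyed arbor

### The job

Three keyed hubs look alike, but one is steel and the other two are light alloy: feel by lifting which one is heavy. Fit the steel hub on the upright keyed arbor, turning it until the key enters the slot and it drops fully home on the shoulder, and stand the two alloy hubs flat in the blue tray; leave the other things on the table where they lie.

Things in the scene. Friction and masses are not known exactly. Their poses are not given: they have to be found in the camera images.
- hub_1: one of three grey metal collars alike to the eye: 52 mm across, 34 mm high, round upright bore of 22 mm, and a keyway slot 11 mm wide through the wall over the full height. Two are alloy (0.16 kg), one is steel (0.46 kg), each within 10 percent; only the weight tells. Origin: centre of the underside, z up; slot along its -x axis. Starts flat on the table, slot towards the robot within 30 degrees.
- hub_2: one of three grey metal collars alike to the eye: 52 mm across, 34 mm high, round upright bore of 22 mm, and a keyway slot 11 mm wide through the wall over the full height. Two are alloy (0.16 kg), one is steel (0.46 kg), each within 10 percent; only the weight tells. Origin: centre of the underside, z up; slot along its -x axis. Starts flat on the table, slot towards the robot within 30 degrees.
- hub_3: one of three grey metal collars alike to the eye: 52 mm across, 34 mm high, round upright bore of 22 mm, and a keyway slot 11 mm wide through the wall over the full height. Two are alloy (0.16 kg), one is steel (0.46 kg), each within 10 percent; only the weight tells. Origin: centre of the underside, z up; slot along its -x axis. Starts flat on the table, slot towards the robot within 30 degrees.
- stand: fixed green square foot plate, 100 x 100 x 12 mm (screw heads 4 mm high at its corners), carrying a steel shoulder disc of 38 mm diameter up to 20 mm above the table, from which the fixed, upright arbor post rises. Place differs each time. Origin: centre of the plate's underside, on the post's axis
- post_tip (a point): top of the steel arbor post, on its axis, 72 mm above the table; the post is 18 mm in diameter, chamfered over its last 5 mm. For the 20 mm above the key's top end it is plain round, so a hub goes over it at any angle, rests on the key, and drops 32 mm more when slot and key line up
- seat (a point): point on the post's axis at the shoulder, 20 mm above the table: the seated hub's underside centre. A brass key, 6 mm wide, runs up the post from here to 52 mm above the table, out to 17.5 mm from the axis. It points towards the robot (-x), up to 30 degrees either way, at an angle that no listed pose tells: see or feel it. Neither post nor key can turn
- tray_floor (a point): centre of the inner floor of the blue tray, 5 mm above the table; fixed open tray 150 mm (x) by 160 mm (y) outside, 22 mm high, walls 5 mm thick, different place each time
- blank_2: flat cross-shaped wooden blank, 54 x 96 x 20 mm. Loose bystander, origin at the centre of its underside; to be left alone.
- blank_3: flat cross-shaped wooden blank, 56 x 101 x 21 mm. Loose bystander, origin at the centre of its underside; to be left alone.
- pencil: yellow pencil, 8 x 147 x 8 mm. Loose bystander, origin at the centre of its underside; to be left alone.
- collet_spanner: small flat steel spanner, 34 x 173 x 5 mm. Loose bystander, origin at the centre of its underside; to be left alone.

How it is judged:
By the outcome, as a careful person would: the job done as asked, in the order asked, and still so for the second after the job is handed in, with the robot touching nothing.
It also fails if it takes over 72 s, if anything falls off the work surface, if the arm or the gripper's body presses on something with over 40 N, if the wrist force passes 120 N, or if a joint passes its speed limit or range.

### The arm

A 7-joint arm with a two-finger parallel gripper is mounted at the origin on a cart in front of the work surface, level with it; the furniture and walls round the work are solid. World frame = base frame: x ahead of the robot, y to its left, z up, the work surface at z = 0. Lengths are in m, angles in rad, forces in N, time in s.
With the tool pointing down it reaches from about 0.4 to 0.925 m from the base axis. Payload 5.6 kg.
Tool frame: the origin (TCP) lies between the finger pads; the fingertips stand 25 mm ahead of it and the grasp point (between the pads) lies 6 mm ahead of it; z points along the fingers, y is the line along which they close (so a half turn about z gives the same grasp; the last joint's range is limited). The gripper opens to 85 mm and grips with 20 to 120 N. Pads are 22 mm wide; open, the fingers measure 114 mm over their backs; the gripper's body (76 mm by 85 mm) begins 54 mm behind the grasp point. The pads swing forward as they close: fully open they stand 13 mm farther back than shut.
Start: joints at [1.176, 0.468, -0.012, 1.603, 0.006, 1.071, -0.056], TCP at [0.224, -0.61, 0.256] pointing down, gripper open.
Joint ranges: [-2.53, 2.53], [-0.31, 2.02], [-1.57, 1.55], [0.28, 2.44], [-1.29, 4.43], [0.15, 1.84], [-2.92, 2.92]. Speed limits (rad/s): [2.57, 2.57, 3.14, 3.14, 3.14, 3.14, 3.14].

### API

Orientations are given as a 3x3 rotation matrix whose columns are the frame's x, y, z axes.
In Python, from rig import bot, workorder, capture, camera_info gives the robot as it stands (bot), with the cameras as plain functions and the job (workorder).
- The arm moves only by the shell command python3 nudge.py 'ROWS'. ROWS is a JSON list of rows, 1 to 12 of them, each of 7 numbers: the opening from 0.0 (shut) to 1.0 (fully open), then dx, dy, dz in m, then a rotation vector rx, ry, rz in rad; each row shifts and turns the commanded pose from where the row before left it, along the tool's axes as they then stand; what a row does not reach is not made up. A row lasts 1/12 s, in which the tool goes at most 0.0417 m and 0.125 rad, less where a joint would pass 70% of its speed; a pose out of reach is approached as far as the arm can. The fingers move at their own pace and stop on an object; the grip force is fixed at half the most. Time passes only in rows, so rows that do not move let the fingers close. It prints the time, the measured TCP pose, the force, the opening and the grip force at its end.
- bot.observe(): the state, without advancing time (a new reading comes with each control period).
- capture(name): name is "scene" or "top" or "wrist"; returns the picture (480x640x3 uint8, red, green, blue); there is no depth.
- camera_info(name): a dict with "vfov" (degrees; the focal length in pixels is half the picture's height over the tangent of half this angle, whatever the lens; pixels are square), "cx", "cy" (the principal point, pixels), "world_from_camera" (4x4, takes a point from camera to world coordinates); the wrist camera has in their place "tool_from_camera" (4x4, takes a point from camera to tool coordinates, whose origin is the TCP and whose axes are the flange's). Camera axes: x right, y down, z forward; pixel columns grow to the right and rows downward; lengths in m; the calibration is good to about 2 mm. A picture is of the moment at which its call begins: read the wrist's pose just before it. camera_info takes no time and is no camera call.
- workorder.sign_off(): hands the job in; it is judged then, once.
The state is a dict: "clock": time; "joint_positions": joint angles; "joint_velocities": joint speeds; "effort": joint torques, N m; "ee_pos": TCP position; "orientation": TCP orientation; "contact_force": force on the tool from outside, world axes, zero at the start; "wrist_torque": the same for the moment, N m; "width": opening from 0.0 (shut) to 1.0 (fully open); "grasp_force": force on a finger pad.
Only numpy, scipy, OpenCV 4.12 (cv2) and the standard library are available. Lean on these libraries where they do the work, as an engineer would, in place of code of your own. Each camera call takes 0.05 s, during which the arm holds its last target. There are 200 camera calls.

## Working session

There is one attempt and no reset: what is moved stays moved. The work goes in short steps, Python scripts to look and compute and a shell command to move; the robot and the scene stay as the last step left them, time stands still between calls to the robot, and variables do not carry over. Pictures are saved under pics/ and viewed, at most 10 in all, crops included, and the job is handed in when it is done.

```bash
ls; mkdir -p pics; python3 - <<'E'
from rig import bot, workorder, capture, camera_info
import cv2,numpy as np
o=bot.observe();print({k:np.round(v,3).tolist() for k,v in o.items()})
for n in("scene","top","wrist"):
    cv2.imwrite(f"pics/{n}0.png",capture(n)[:,:,::-1]);print(n,camera_info(n))
E
```

```text
nudge.py
pics
rig.py
{'clock': 0.0, 'joint_positions': [1.176, 0.468, -0.012, 1.604, 0.006, 1.071, -0.056], 'joint_velocities': [-0.002, 0.001, -0.001, 0.002, -0.0, -0.002, -0.001], 'effort': [0.0, -53.239, 0.022, -25.131, 0.011, 0.008, -0.0], 'ee_pos': [0.224, -0.61, 0.255], 'orientation': [[0.939, 0.345, -0.001], [0.345, -0.939, 0.002], [-0.0, -0.002, -1.0]], 'contact_force': [1.023, 1.039, -0.321], 'wrist_torque': [0.001, -0.052, 0.011], 'grasp_force': 0.0, 'width': 0.996}
scene {'vfov': 54.510849652069346, 'cx': 318.4255913488343, 'cy': 236.23948641438108, 'world_from_camera': array([[-0.75728181, -0.49917709,  0.42112528,  0.1547498 ],
       [-0.65308548,  0.57693254, -0.49053868,  0.39690908],
       [ 0.00190479, -0.64650683, -0.76290582,  0.88438879],
       [ 0.        ,  0.        ,  0.        ,  1.        ]])}
top {'vfov': 44.272071871985915, 'cx': 328.1142154669639, 'cy': 228.44684016849433, 'world_from_camera': array([[ 2.25099181e-02, -9.94092180e-01,  1.06179285e-01,
         4.88151783e-01],
       [-9.99745563e-01, -2.25370149e-02,  9.44821816e-04,
        -1.16732600e-01],
       [ 1.45372415e-03, -1.06173537e-01, -9.94346553e-01,
         1.15306842e+00],
       [ 0.00000000e+00,  0.00000000e+00,  0.00000000e+00,
         1.00000000e+00]])}
wrist {'vfov': 67.98204837933261, 'cx': 319.06917002163976, 'cy': 238.72340350968412, 'tool_from_camera': array([[ 3.08906396e-04, -9.56922006e-01, -2.90344932e-01,
         7.48126696e-02],
       [ 9.99999776e-01,  1.23186284e-04,  6.57930067e-04,
        -4.93183585e-04],
       [-5.93821246e-04, -2.90345071e-01,  9.56921829e-01,
        -1.17932396e-01],
       [ 0.00000000e+00,  0.00000000e+00,  0.00000000e+00,
         1.00000000e+00]])}
```

View pics/top0.png

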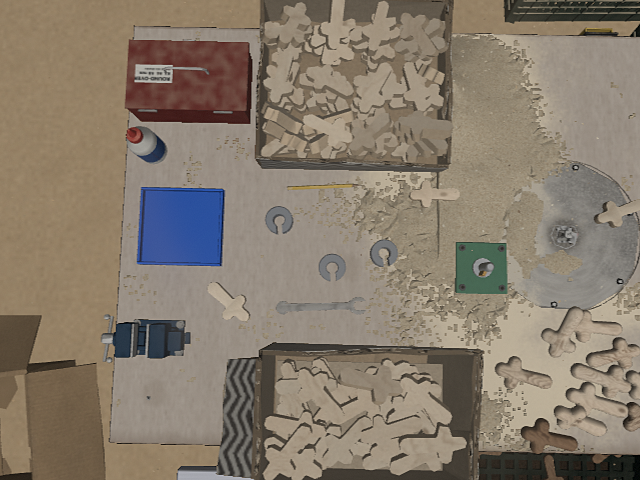

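The top view shows the hubs at about (279,220), (332,266) and (384,253), the stand at (481,268) and the tray at (180,227). The pencil, spanner and blanks lie around them.

```bash
cat > h.py <<'E'
from rig import bot, workorder, capture, camera_info
import cv2,numpy as np
def ray(n,uv,z,T=None):
    """pixels -> world points on the plane at height z"""
    i=camera_info(n)
    if T is None: T=i["world_from_camera"]
    f=240/np.tan(np.radians(i["vfov"]/2))
    uv=np.atleast_2d(np.asarray(uv,float)); z=np.broadcast_to(z,len(uv))
    d=np.c_[(uv[:,0]-i["cx"])/f,(uv[:,1]-i["cy"])/f,np.ones(len(uv))]@T[:3,:3].T
    return T[:3,3]+d*((z-T[2,3])/d[:,2])[:,None]
def wristT():
    o=bot.observe();T=np.eye(4);T[:3,:3]=o["orientation"];T[:3,3]=o["ee_pos"]
    return T@camera_info("wrist")["tool_from_camera"]
E
python3 - <<'E'
from h import *
a=cv2.imread("pics/top0.png")
c=lambda u,v,r:cv2.resize(a[v-r:v+r,u-r:u+r],(400,400),interpolation=cv2.INTER_CUBIC)
cv2.imwrite("pics/crop1.png",cv2.resize(np.hstack([c(279,220,25),c(332,266,25)]),(800,400)))
s=cv2.imread("pics/scene0.png")
cv2.imwrite("pics/z1.png",np.vstack([np.hstack([cv2.resize(c(*p),(266,266)) for p in((332,262,75),(384,253,25),(481,268,32))]),cv2.resize(s,(798,598))[:330]]))
for n,uv,z in(("h1",(279,220),.034),("h2",(332,266),.034),("h3",(384,253),.034),("stand",(481,268),.012),("tray",(180,227),.022)):
    print(n,ray("top",uv,z).round(3))
hs=cv2.cvtColor(a,cv2.COLOR_BGR2HSV)
for nm,lo,hi in(("blue",(105,150,60),(130,255,255)),("green",(60,90,40),(90,255,200))):
    m=cv2.inRange(hs,lo,hi);k,_=cv2.findContours(m,0,1);k=max(k,key=cv2.contourArea);r=cv2.minAreaRect(k);print(nm,r,ray("top",cv2.boxPoints(r),.022 if nm=="blue" else .012).round(3).tolist())
E
```

```text
h1 [[ 0.622 -0.022  0.034]]
h2 [[ 0.536 -0.125  0.034]]
h3 [[ 0.563 -0.223  0.034]]
stand [[ 0.54  -0.413  0.012]]
tray [[0.605 0.17  0.022]]
blue ((180.37606811523438, 225.9739990234375), (83.6773910522461, 77.76585388183594), 2.38594388961792) [[0.534, 0.249, 0.022], [0.685, 0.251, 0.022], [0.682, 0.089, 0.022], [0.531, 0.089, 0.022]]
green ((504.8000183105469, 244.90000915527344), (4.110960960388184, 0.9486832022666931), 71.56504821777344) [[0.589, -0.457, 0.012], [0.59, -0.459, 0.012], [0.582, -0.461, 0.012], [0.582, -0.459, 0.012]]
```

View pics/z1.png

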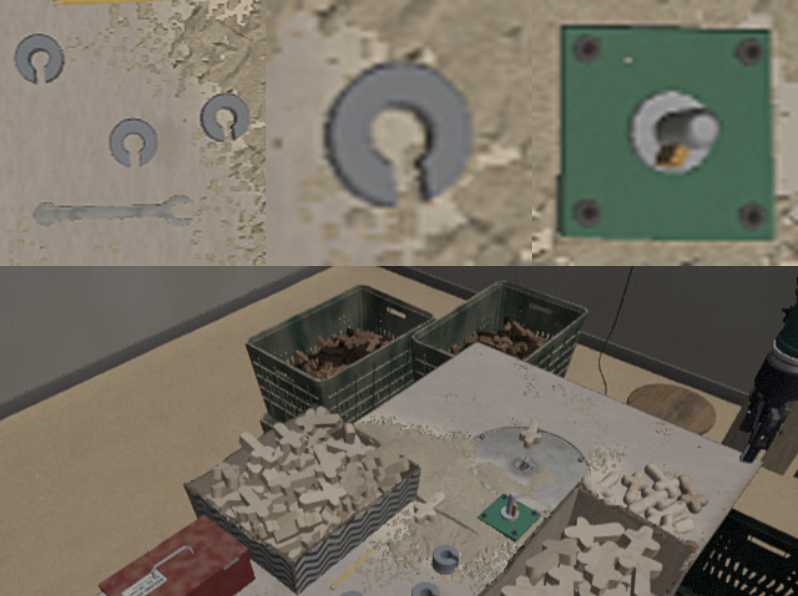

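The crops show all three slots facing roughly -x, with the hubs and spanner clearly apart. The brass key points at about -x, slightly towards +y. I'll go over the stand for a wrist view.

```bash
cat >> h.py <<'E'
def go(x,y,z,yaw=0.):
    """tool-axis rotation, then shift (in the turned tool axes) to reach a tool-down pose"""
    from scipy.spatial.transform import Rotation as R
    o=bot.observe();c,s=np.cos(yaw),np.sin(yaw);G=np.array([[c,s,0],[s,-c,0],[0,0,-1]])
    r=R.from_matrix(o["orientation"].T@G).as_rotvec();d=G.T@(np.array([x,y,z])-o["ee_pos"])
    print("rot",r.round(4),"shift",d.round(4),"rows",np.ceil([np.linalg.norm(r)/.125,np.linalg.norm(d)/.0417]))
E
python3 nudge.py '[[1,0,0,0,0,0,0.118],[1,0,0,0,0,0,0.118],[1,0,0,0,0,0,0.117],[1,0.04,0,0,0,0,0],[1,0.04,0,0,0,0,0],[1,0.04,0,0,0,0,0],[1,0.04,0,0,0,0,0],[1,0.025,-0.03,0.01,0,0,0],[1,0.025,-0.03,0.01,0,0,0],[1,0.025,-0.03,0.01,0,0,0],[1,0.025,-0.03,0.01,0,0,0],[1,0.025,-0.03,0.01,0,0,0]]'
python3 nudge.py '[[1,0.015,-0.025,0.005,0,0,0],[1,0.015,-0.022,0,0,0,0],[1,0,0,0,0,0,0],[1,0,0,0,0,0,0]]'
python3 - <<'E'
from h import *
go(.54,-.413,.2)
T=wristT();w=capture("wrist");cv2.imwrite("pics/w1.png",w[:,:,::-1]);np.save("w1.npy",T)
a=cv2.imread("pics/top0.png").astype(int)
m=((a[:,:,0]-a[:,:,2])>3).astype(np.uint8)*255
for u,v in((279,220),(332,266),(384,253)):
    r=m[v-22:v+22,u-22:u+22];k,_=cv2.findContours(r,0,1);k=max(k,key=cv2.contourArea)
    k=cv2.convexHull(k);e=cv2.fitEllipse(k);c=np.array(e[0])+(u-22,v-22)
    print(c,e[1],ray("top",c,.034).round(4))
E
```

```text
clock: 1.15
ee_pos: [0.5099, -0.4589, 0.2054]
orientation: [[1.0, -0.001, -0.001], [-0.001, -1.0, 0.0], [-0.001, -0.0, -1.0]]
contact_force: [0.6, 0.6, -0.0]
width: 0.994
grasp_force: 0.0
clock: 1.48
ee_pos: [0.5407, -0.4111, 0.2008]
orientation: [[1.0, 0.003, -0.0], [0.003, -1.0, 0.001], [-0.0, -0.001, -1.0]]
contact_force: [-0.4, -0.5, 0.3]
width: 1.004
grasp_force: 0.0
rot [-0.0012  0.0002  0.0031] shift [-0.0007  0.0019  0.0008] rows [1. 1.]
[278.6087265  219.78775787] (25.71323013305664, 27.298978805541992) [[ 0.6221 -0.0207  0.034 ]]
[331.6390686  267.09388733] (25.33603286743164, 26.311969757080078) [[ 0.5342 -0.124   0.034 ]]
[386.21536636 252.36452866] (20.46990966796875, 24.771617889404297) [[ 0.5645 -0.227   0.034 ]]
```

View pics/w1.png

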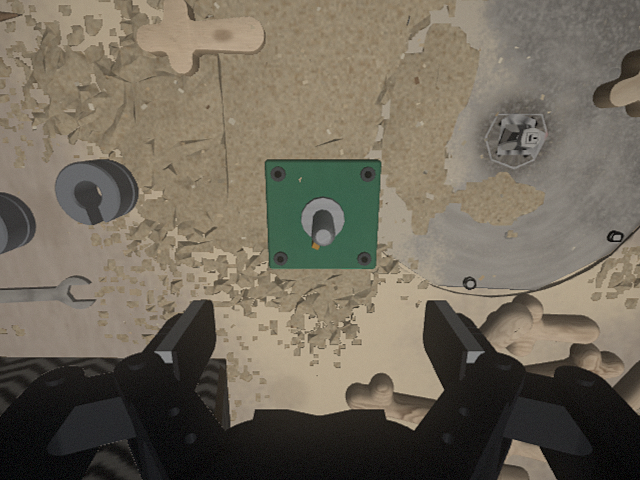

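The wrist view shows the post tip at about (323,238), the shoulder at (323,219) and the key just peeking out at (316,245). I'll shift so the camera is right above the post and can see the key.

```bash
python3 nudge.py '[[1,-0.035,0,0,0,0,0],[1,-0.035,0,0,0,0,0],[1,0,0,-0.0,0,0,0],[1,0,0,0,0,0,0]]'
python3 - <<'E'
from h import *
T=wristT();w=capture("wrist")[:,:,::-1].copy();cv2.imwrite("pics/w2.png",w);np.save("w2.npy",T)
i=camera_info("wrist");f=240/np.tan(np.radians(i["vfov"]/2))
p=np.linalg.inv(T)@[.541,-.412,.07,1];u,v=(p[:2]/p[2]*f+(i["cx"],i["cy"])).astype(int);print(u,v,T[:3,3])
c=w[max(v-40,0):v+40,u-50:u+50];cv2.imwrite("pics/z2.png",cv2.resize(c,None,fx=7,fy=7,interpolation=cv2.INTER_CUBIC));print("origin",u-50,max(v-40,0))
hs=cv2.cvtColor(w,cv2.COLOR_BGR2HSV)
m=cv2.inRange(hs,(65,90,40),(90,255,255));k,_=cv2.findContours(m,0,1);k=max(k,key=cv2.contourArea);r=cv2.minAreaRect(k);print("plate",r,ray("wrist",cv2.boxPoints(r),.012,T).mean(0).round(4))
m=cv2.inRange(hs,(8,120,60),(28,255,255))[v-40:v+40,u-50:u+50];y,x=np.nonzero(m);q=np.c_[x+u-50,y+v-40];print("key px",len(q),q.mean(0),ray("wrist",q.mean(0),.052,T).round(4))
E
```

```text
clock: 1.87
ee_pos: [0.4656, -0.4163, 0.2016]
orientation: [[1.0, -0.008, -0.001], [-0.008, -1.0, -0.001], [-0.001, 0.001, -1.0]]
contact_force: [0.9, 0.1, -0.4]
width: 1.003
grasp_force: 0.0
312 129 [ 0.5403482  -0.4159397   0.31943873]
origin 262 89
plate ((315.0754699707031, 124.8673095703125), (124.65180969238281, 123.17938232421875), 89.37040710449219) [ 0.5423 -0.4133  0.012 ]
key px 85 [307.69411765 144.92941176] [[ 0.5302 -0.4081  0.052 ]]
```

View pics/z2.png

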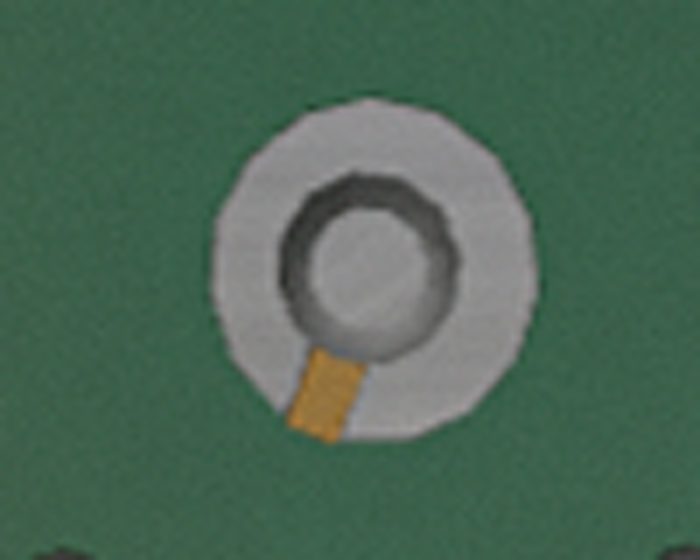

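The view from straight above is clear. The post top is centred at crop (367,268), and the key runs from (340,357) to its outer end (315,433).

```bash
python3 - <<'E'
from h import *
T=np.load("w2.npy");P=lambda u,v,z:ray("wrist",(262+u/7,89+v/7),z,T)[0]
t=P(367,268,.072);s=P(375,270,.02);a=P(340,357,.052);b=P(315,433,.052)
print("tip",t.round(4),"shoulder",s.round(4))
for p in(b-a,b-t,b-s):print("key dir deg from -x:",np.degrees(np.arctan2(-p[1],-p[0])))
print(b)
go(.5645-.02,-.226,.2)
E
```

```text
tip [ 0.5423 -0.4134  0.072 ] shoulder [ 0.5425 -0.4137  0.02  ]
key dir deg from -x: -19.617743244764075
key dir deg from -x: -19.716161822848303
key dir deg from -x: -20.656207498737793
[ 0.52605507 -0.40753239  0.052     ]
rot [ 0.0011 -0.0002 -0.0053] shift [ 0.0769 -0.1895  0.0018] rows [1. 5.]
```

```bash
python3 nudge.py '[[1,0.003,-0.036,0,0,0,-0.006],[1,0.003,-0.036,0,0,0,0],[1,0.003,-0.036,0,0,0,0],[1,0.003,-0.036,0,0,0,0],[1,0.003,-0.036,0,0,0,0],[1,0.003,-0.036,0,0,0,0],[1,0.003,-0.036,0,0,0,0],[1,0.003,-0.034,0,0,0,0],[1,0,0,0,0,0,0],[1,0,0,0,0,0,0]]'
python3 - <<'E'
from h import *
T=wristT();w=capture("wrist")[:,:,::-1].copy();cv2.imwrite("pics/w3.png",w);np.save("w3.npy",T)
a=w.astype(int);m=((a[:,:,0]-a[:,:,2])>3).astype(np.uint8)*255
cv2.imwrite("pics/v3.png",np.vstack([cv2.resize(w,(640,480))[:300],cv2.cvtColor(m[:300],8)]))
E
```

```text
clock: 2.75
ee_pos: [0.4934, -0.1253, 0.2017]
orientation: [[1.0, 0.01, 0.001], [0.01, -1.0, 0.0], [0.001, -0.0, -1.0]]
contact_force: [0.0, -0.8, 0.6]
width: 1.001
grasp_force: 0.0
```

View pics/v3.png

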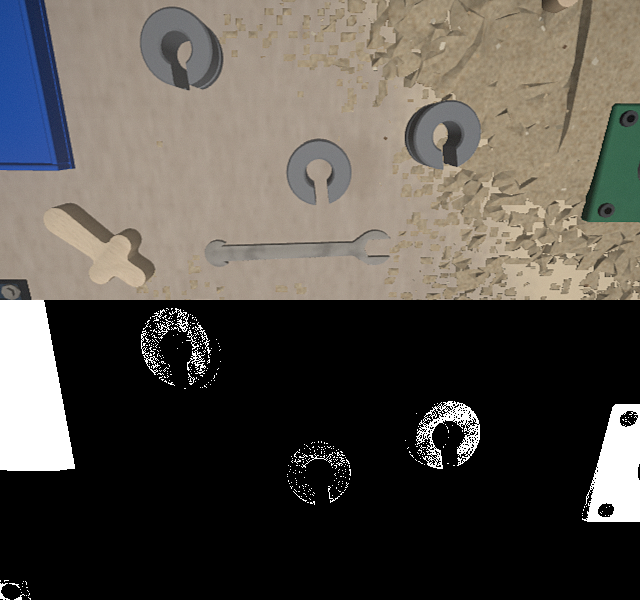

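All three hubs are in view, at about (176,47), (319,171) and (446,133), along with the spanner, a blank and the tray's edge. A smoothed mask will give their centres and slot directions.

```bash
python3 - <<'E'
from h import *
T=np.load("w3.npy");w=cv2.imread("pics/w3.png")
S=2000. # rectified top plane z=.034, 0.5 mm per pixel
q=np.array([[100,10],[500,10],[500,250],[100,250]],np.float32)
g=ray("wrist",q,.034,T)[:,:2];o=np.array([.45,-.29])
H=cv2.getPerspectiveTransform(q,((g-o)*S).astype(np.float32))
r=cv2.warpPerspective(w,H,(500,640)) # col = x, row = y
b=cv2.GaussianBlur(r,(0,0),2).astype(int)
for n,x,y in((1,.622,-.021),(2,.534,-.124),(3,.5645,-.225)):
    c,l=((np.array([x,y])-o)*S).astype(int);k=80
    p=b[l-k:l+k,max(c-k,0):c+k];m=(((p[:,:,0]-p[:,:,2])>0)&(p.sum(2)>270)).astype(np.uint8)
    m=cv2.morphologyEx(m,cv2.MORPH_OPEN,np.ones((7,7)))
    C,_=cv2.findContours(m,0,1);C=max(C,key=cv2.contourArea);(cx,cy),(d1,d2),_=cv2.fitEllipse(cv2.convexHull(C))
    f=np.zeros_like(m);cv2.drawContours(f,[C],-1,1,-1);f&=m;yy,xx=np.nonzero(f)
    gx,gy=xx.mean()-cx,yy.mean()-cy
    print(n,(np.array([cx+max(c-k,0),cy+l-k])/S+o).round(4),"diam",d1/S,d2/S,"yaw",np.degrees(np.arctan2(gy,gx)).round(1),"off",np.hypot(gx,gy)/S)
cv2.imwrite("pics/r3.png",cv2.rotate(r,0))
E
```

```text
1 [ 0.6244 -0.0207] diam 0.04880336380004883 0.05061749267578125 yaw 0.1 off 0.0022653213196575732
2 [ 0.5362 -0.1239] diam 0.047928634643554686 0.048274734497070315 yaw 6.5 off 0.0025037012363194615
3 [ 0.5656 -0.222 ] diam 0.04833926773071289 0.04979424285888672 yaw 12.5 off 0.0023536010258874236
```

```bash
python3 -c "
from h import *
go(.5656,-.222,.026,.21)"
```

```text
rot [ 0.0005 -0.0009 -0.2038] shift [0.0512 0.1078 0.1755] rows [2. 6.]
```

```bash
python3 nudge.py '[[1,0,0,0,0,0,-0.102],[1,0,0,0,0,0,-0.102],[1,0.017,0.036,0,0,0,0],[1,0.017,0.036,0,0,0,0],[1,0.017,0.036,0,0,0,0],[1,0,0,0.035,0,0,0],[1,0,0,0.035,0,0,0],[1,0,0,0.035,0,0,0],[1,0,0,0,0,0,0],[1,0,0,0,0,0,0]]' | head -2; python3 -c "
from h import *
go(.5656,-.222,.026,.21)"
```

```text
clock: 3.63
ee_pos: [0.5629, -0.2239, 0.0946]
rot [-0.0016  0.004  -0.0036] shift [ 0.003  -0.0013  0.0686] rows [1. 2.]
```

```bash
python3 nudge.py '[[1,0.003,-0.001,0.034,0,0.003,-0.004],[1,0,0,0.034,0,0,0],[1,0,0,0,0,0,0],[0.4,0,0,0,0,0,0],[0.4,0,0,0,0,0,0],[0.4,0,0,0,0,0,0],[0.4,0,0,0,0,0,0],[0.4,0,0,0,0,0,0],[0.4,0,0,0,0,0,0],[0.4,0,0,0,0,0,0],[0.4,0,0,0,0,0,0],[0.4,0,0,0,0,0,0]]'
```

```text
clock: 4.63
ee_pos: [0.5695, -0.222, 0.032]
orientation: [[0.977, 0.211, 0.008], [0.211, -0.978, -0.002], [0.008, 0.003, -1.0]]
contact_force: [0.0, -0.2, 5.8]
width: 0.591
grasp_force: 63.3
```

```bash
python3 nudge.py '[[0.4,0,0,-0.03,0,0,0],[0.4,0,0,-0.03,0,0,0],[0.4,0,0,0,0,0,0],[0.4,0,0,0,0,0,0],[0.4,0,0,0,0,0,0]]'; for i in 1 2 3; do python3 nudge.py '[[0.4,0,0,0,0,0,0]]' | grep -E "pos|force"; done
```

```text
clock: 5.05
ee_pos: [0.567, -0.2211, 0.0893]
orientation: [[0.977, 0.211, 0.004], [0.211, -0.977, 0.0], [0.004, 0.001, -1.0]]
contact_force: [0.3, -0.1, -2.2]
width: 0.593
grasp_force: 63.5
ee_pos: [0.5663, -0.2208, 0.0878]
contact_force: [-0.2, -0.0, -2.4]
grasp_force: 63.5
ee_pos: [0.5662, -0.2207, 0.0873]
contact_force: [-0.7, -0.0, -0.8]
grasp_force: 63.5
ee_pos: [0.5663, -0.2207, 0.0872]
contact_force: [0.3, 0.3, -1.8]
grasp_force: 63.5
```

About 1.8 N: hub_3 is alloy. I'll set it down and try hub_2.

```bash
python3 nudge.py '[[0.4,0,0,0.03,0,0,0],[0.4,0,0,0.023,0,0,0],[0.4,0,0,0.002,0,0,0],[0.4,0,0,0,0,0,0],[1,0,0,0,0,0,0],[1,0,0,0,0,0,0],[1,0,0,0,0,0,0],[1,0,0,0,0,0,0],[1,0,0,0,0,0,0],[1,0,0,-0.035,0,0,0],[1,0,0,-0.035,0,0,0],[1,0,0,0,0,0,0]]'; python3 -c "
from h import *
go(.5362,-.1239,.031,.11)"
```

```text
clock: 6.3
ee_pos: [0.5709, -0.2222, 0.1098]
orientation: [[0.977, 0.211, 0.013], [0.211, -0.977, -0.003], [0.012, 0.006, -1.0]]
contact_force: [1.3, -0.6, 0.7]
width: 0.999
grasp_force: 0.0
rot [ 0.005  -0.0127  0.1026] shift [-0.0237 -0.1015  0.0788] rows [1. 4.]
```

```bash
python3 nudge.py '[[1,0,0,0,0,0,0.103],[1,-0.008,-0.034,0,0,0,0],[1,-0.008,-0.034,0,0,0,0],[1,-0.007,-0.034,0.02,0,0,0],[1,0,0,0,0,0,0],[1,0,0,0,0,0,0]]' | head -3; python3 -c "
from h import *
go(.5362,-.1239,.031,.11)"
```

```text
clock: 6.8
ee_pos: [0.5321, -0.1194, 0.0827]
orientation: [[0.993, 0.114, 0.001], [0.114, -0.993, 0.002], [0.001, -0.002, -1.0]]
rot [-0.0016 -0.0013  0.0042] shift [0.0036 0.0049 0.0517] rows [1. 2.]
```

```bash
python3 nudge.py '[[1,0.0035,0.004,0.03,0,0,0.004],[1,0,0,0.021,0,0,0],[1,0,0,0,0,0,0],[0.4,0,0,0,0,0,0],[0.4,0,0,0,0,0,0],[0.4,0,0,0,0,0,0],[0.4,0,0,0,0,0,0],[0.4,0,0,0,0,0,0],[0.4,0,0,0,0,0,0],[0.4,0,0,0,0,0,0],[0.4,0,0,0,0,0,0]]'
python3 nudge.py '[[0.4,0,0,-0.03,0,0,0],[0.4,0,0,-0.025,0,0,0],[0.4,0,0,0,0,0,0],[0.4,0,0,0,0,0,0],[0.4,0,0,0,0,0,0]]'; for i in 1 2 3; do python3 nudge.py '[[0.4,0,0,0,0,0,0]]' | grep -E "pos|force"; done
```

```text
clock: 7.72
ee_pos: [0.5383, -0.1261, 0.0341]
orientation: [[0.994, 0.105, 0.006], [0.105, -0.994, -0.0], [0.006, 0.001, -1.0]]
contact_force: [-0.9, -0.6, 6.8]
width: 0.593
grasp_force: 63.3
clock: 8.13
ee_pos: [0.5365, -0.1257, 0.0872]
orientation: [[0.994, 0.105, 0.003], [0.105, -0.994, 0.001], [0.003, -0.0, -1.0]]
contact_force: [-0.8, 0.5, -2.4]
width: 0.59
grasp_force: 63.5
ee_pos: [0.536, -0.1256, 0.0864]
contact_force: [-1.4, -0.2, -0.5]
grasp_force: 63.5
ee_pos: [0.536, -0.1255, 0.0862]
contact_force: [-0.0, 0.0, -1.9]
grasp_force: 63.5
ee_pos: [0.5362, -0.1255, 0.0863]
contact_force: [-0.2, -0.2, -1.5]
grasp_force: 63.5
```

hub_2 is about 1.6 N, also alloy. I'll put it back and take hub_1.

```bash
python3 nudge.py '[[0.4,0,0,0.03,0,0,0],[0.4,0,0,0.02,0,0,0],[0.4,0,0,0.002,0,0,0],[0.4,0,0,0,0,0,0],[1,0,0,0,0,0,0],[1,0,0,0,0,0,0],[1,0,0,0,0,0,0],[1,0,0,0,0,0,0],[1,0,0,0,0,0,0],[1,0,0,-0.035,0,0,0],[1,0,0,-0.035,0,0,0],[1,0,0,0,0,0,0]]' >/dev/null; python3 nudge.py '[[1,0,0,0,0,0,0.05],[1,0,0,0,0,0,0.05],[1,0.025,-0.03,0,0,0,0],[1,0.025,-0.03,0,0,0,0],[1,0.03,-0.028,0,0,0,0],[1,0,0,0.02,0,0,0],[1,0,0,0,0,0,0],[1,0,0,0,0,0,0]]'; python3 -c "
from h import *
go(.6244,-.0207,.031,.0)"
```

```text
clock: 10.05
ee_pos: [0.6154, -0.0371, 0.0846]
orientation: [[1.0, 0.006, 0.0], [0.006, -1.0, 0.0], [0.0, -0.0, -1.0]]
contact_force: [-0.4, -1.0, -0.8]
width: 1.0
grasp_force: 0.0
rot [-0.0002 -0.0002  0.0064] shift [ 0.009  -0.0164  0.0536] rows [1. 2.]
```

```bash
python3 nudge.py '[[1,0.009,-0.016,0,0,0,0.006],[1,0,0,0.03,0,0,0],[1,0,0,0.022,0,0,0],[1,0,0,0,0,0,0],[0.4,0,0,0,0,0,0],[0.4,0,0,0,0,0,0],[0.4,0,0,0,0,0,0],[0.4,0,0,0,0,0,0],[0.4,0,0,0,0,0,0],[0.4,0,0,0,0,0,0],[0.4,0,0,0,0,0,0],[0.4,0,0,0,0,0,0]]'
python3 nudge.py '[[0.4,0,0,-0.03,0,0,0],[0.4,0,0,-0.04,0,0,0],[0.4,0,0,-0.04,0,0,0],[0.4,0,0,0,0,0,0],[0.4,0,0,0,0,0,0],[0.4,0,0,0,0,0,0]]'; for i in 1 2 3; do python3 nudge.py '[[0.4,0,0,0,0,0,0]]' | grep -E "pos|force"; done
python3 -c "
from h import *
np.save('w4.npy',wristT());w=capture('wrist')[:,:,::-1];cv2.imwrite('pics/w4.png',w)
go(.5424,-.4135,.15,-.346)"
```

```text
clock: 11.05
ee_pos: [0.6268, -0.0213, 0.0362]
orientation: [[1.0, -0.001, 0.006], [-0.001, -1.0, 0.001], [0.006, -0.001, -1.0]]
contact_force: [-1.0, 0.6, 5.2]
width: 0.589
grasp_force: 63.2
clock: 11.55
ee_pos: [0.6242, -0.0215, 0.1434]
orientation: [[1.0, -0.001, 0.002], [-0.001, -1.0, 0.0], [0.002, -0.0, -1.0]]
contact_force: [-0.5, 0.0, -5.2]
width: 0.594
grasp_force: 65.3
ee_pos: [0.6235, -0.0214, 0.1419]
contact_force: [0.0, -0.0, -3.8]
grasp_force: 65.3
ee_pos: [0.6236, -0.0213, 0.1415]
contact_force: [0.5, -0.1, -4.4]
grasp_force: 65.4
ee_pos: [0.6241, -0.0212, 0.1418]
contact_force: [-0.8, -0.2, -5.0]
grasp_force: 65.4
rot [-7.000e-04 -2.000e-04  3.457e-01] shift [ 0.0559  0.3968 -0.0079] rows [ 3. 10.]
```

View pics/w4.png

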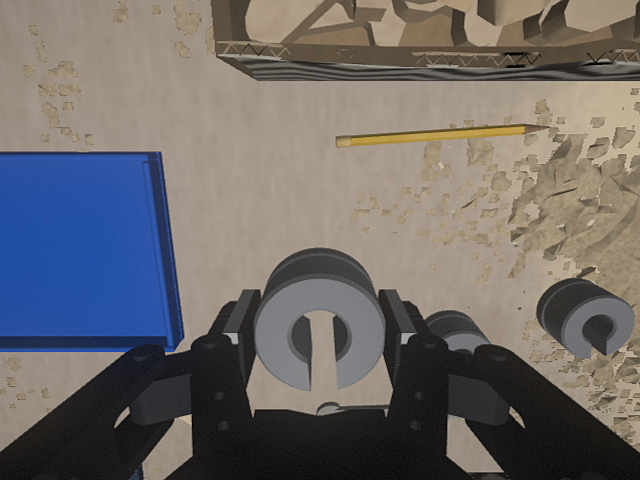

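hub_1 weighs about 4.5 N, so it is the steel one. In hand its top face is centred at about (320,334) with the slot mouth at (324,388). I'll convert that to hub pose in the tool frame.

```bash
python3 - <<'E'
from h import *
w=cv2.imread("pics/w4.png")
i=camera_info("wrist");T=i["tool_from_camera"]
P=lambda uv:ray("wrist",uv,.002,T)
for uv in((256,334),(386,334),(320,277),(320,391)):print(P(uv).round(4))
g=cv2.cvtColor(w,6);m=((g>85)&(g<150)).astype(np.uint8)  # top face brighter than the sides
m[:270]=0;m[395:]=0;m[:,:250]=0;m[:,392:]=0;m=cv2.morphologyEx(m,2,np.ones((3,3)))
C,_=cv2.findContours(m,0,1);C=max(C,key=cv2.contourArea);p=P(C[:,0])[:,:2].astype(np.float32)
e=cv2.fitEllipse(cv2.convexHull(p*1000));print("ellipse mm",e)
a=P([(310,388),(338,388),(300,340),(340,340)]);print(a.round(4))
for row in(365,375,385):
    l=g[row,295:350];print(row,l[::2].tolist())
E
```

```text
[[ 0.0001 -0.0248  0.002 ]]
[[0.0001 0.025  0.002 ]]
[[ 0.0237 -0.0003  0.002 ]]
[[-0.0261 -0.0003  0.002 ]]
ellipse mm ((-1.6014435291290283, -0.279653936624527), (49.7678108215332, 51.188812255859375), 147.10769653320312)
[[-0.0247 -0.0043  0.002 ]
 [-0.0247  0.007   0.002 ]
 [-0.0026 -0.008   0.002 ]
 [-0.0026  0.0074  0.002 ]]
365 [128, 132, 132, 133, 133, 136, 121, 61, 110, 152, 151, 155, 151, 155, 156, 156, 156, 153, 154, 155, 149, 130, 129, 133, 131, 131, 132, 137]
375 [132, 134, 131, 132, 132, 132, 137, 65, 120, 151, 152, 151, 154, 156, 156, 154, 154, 152, 154, 151, 155, 128, 129, 130, 131, 135, 130, 133]
385 [132, 132, 135, 134, 133, 131, 134, 111, 138, 156, 153, 153, 151, 152, 150, 150, 150, 152, 149, 150, 152, 139, 130, 131, 134, 132, 125, 133]
```

```bash
python3 nudge.py '[[0.4,0,0,0,0,0,0.098],[0.4,0,0,0,0,0,0.098],[0.4,0,0,0,0,0,0.098],[0.4,0,0,0,0,0,0.098]]' >/dev/null;  python3 -c "
from h import *
go(.5436,-.4143,.13,-.393)"
```

```text
rot [-0.0012 -0.0012 -0.0041] shift [0.0756 0.3943 0.0127] rows [ 1. 10.]
```

```bash
python3 nudge.py '[[0.4,0.008,0.038,0,0,0,0],[0.4,0.008,0.038,0,0,0,0],[0.4,0.008,0.038,0,0,0,0],[0.4,0.008,0.038,0,0,0,0],[0.4,0.008,0.038,0,0,0,0],[0.4,0.008,0.038,0,0,0,0],[0.4,0.008,0.038,0,0,0,0],[0.4,0.008,0.038,0,0,0,0],[0.4,0.006,0.038,0,0,0,0],[0.4,0.006,0.038,0,0,0,0],[0.4,0,0.01,0,0,0,0],[0.4,0,0,0.01,0,0,0]]' >/dev/null;python3 nudge.py '[[0.4,0,0,0,0,0,0],[0.4,0,0,0,0,0,0],[0.4,0,0,0,0,0,0]]'|tail -3;  python3 -c "
from h import *
go(.5436,-.4143,.13,-.393)"
```

```text
contact_force: [-0.2, 0.2, -4.1]
width: 0.59
grasp_force: 65.4
rot [-0.0031 -0.0014  0.0033] shift [-0.001   0.0067  0.0025] rows [1. 1.]
```

```bash
python3 nudge.py '[[0.4,-0.001,0.0067,0.002,-0.003,-0.0014,0.003],[0.4,0,0,0,0,0,0],[0.4,0,0,0,0,0,0],[0.4,0,0,0,0,0,0]]'|tail -3;  python3 -c "
from h import *
go(.5436,-.4143,.13,-.393)
np.save('w5.npy',wristT());w=capture('wrist')[:,:,::-1];cv2.imwrite('pics/w5.png',w)
cv2.imwrite('pics/z5.png',cv2.resize(w[230:430,200:440],(720,600),interpolation=2))"
```

```text
contact_force: [0.7, 0.3, -4.9]
width: 0.586
grasp_force: 65.4
rot [ 0.0014 -0.0013 -0.0021] shift [-0.0002 -0.0021  0.0013] rows [1. 1.]
```

View pics/z5.png

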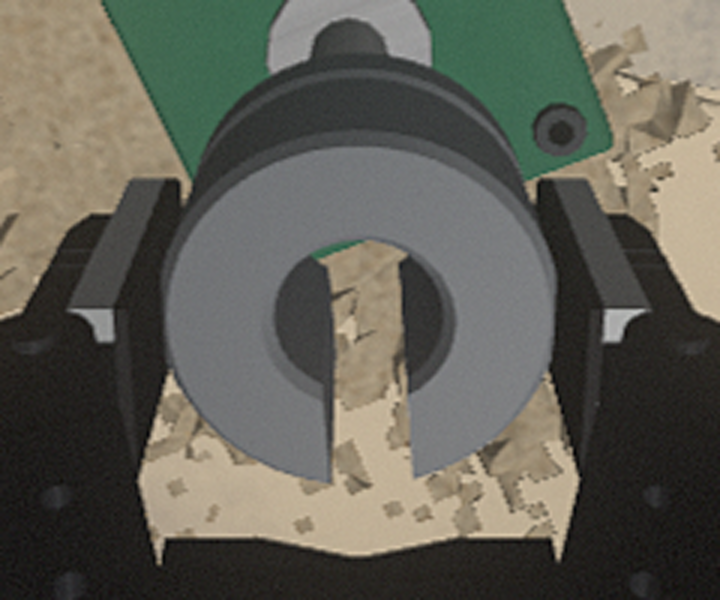

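The wrist crop shows the slot mouth at crop (372,480), slightly right of the bore centre (364,317). The post at crop (349,35) lies about 2 mm left of the hub, which agrees with the pose residual. I'll correct that and start down.

```bash
python3 nudge.py '[[0.4,0,-0.002,0.008,0,0,0],[0.4,0,0,0.008,0,0,0],[0.4,0,0,0,0,0,0],[0.4,0,0,0,0,0,0],[0.4,0,0,0,0,0,0]]'|grep -E "pos|force";  python3 -c "
from h import *
go(.5436,-.4143,.078,-.393)"
```

```text
ee_pos: [0.5435, -0.4146, 0.1147]
contact_force: [0.3, 0.1, -4.4]
grasp_force: 65.4
rot [ 0.0013 -0.0005 -0.0023] shift [ 0.     -0.0003  0.0367] rows [1. 1.]
```

```bash
python3 nudge.py '[[0.4,0,0,0.005,0,0,0],[0.4,0,0,0.005,0,0,0],[0.4,0,0,0.005,0,0,0],[0.4,0,0,0.004,0,0,0],[0.4,0,0,0,0,0,0],[0.4,0,0,0,0,0,0]]'|grep -E "pos|force"; python3 nudge.py '[[0.4,0,0,0.004,0,0,0],[0.4,0,0,0.004,0,0,0],[0.4,0,0,0.003,0,0,0],[0.4,0,0,0,0,0,0],[0.4,0,0,0,0,0,0]]'|grep -E "pos|force"; python3 nudge.py '[[0.4,0,0,0.003,0,0,0],[0.4,0,0,0.003,0,0,0],[0.4,0,0,0,0,0,0],[0.4,0,0,0,0,0,0]]'|grep -E "pos|force"
```

```text
ee_pos: [0.5434, -0.4145, 0.0955]
contact_force: [0.2, 0.1, -5.2]
grasp_force: 65.4
ee_pos: [0.5434, -0.4145, 0.0847]
contact_force: [0.0, 0.5, -4.6]
grasp_force: 65.4
ee_pos: [0.5434, -0.4145, 0.0787]
contact_force: [0.3, -0.5, -4.9]
grasp_force: 65.4
```

The key has entered without contact, so I'll continue to the shoulder.

```bash
python3 nudge.py '[[0.4,0,0,0.006,0,0,0],[0.4,0,0,0.006,0,0,0],[0.4,0,0,0.005,0,0,0],[0.4,0,0,0.003,0,0,0],[0.4,0,0,0,0,0,0],[0.4,0,0,0,0,0,0]]'|grep -E "pos|force"; python3 nudge.py '[[0.4,0,0,0.002,0,0,0],[0.4,0,0,0.001,0,0,0],[0.4,0,0,0,0,0,0],[0.4,0,0,0,0,0,0]]'|grep -E "pos|force"
```

```text
ee_pos: [0.5434, -0.4146, 0.0586]
contact_force: [-0.1, -0.1, -3.8]
grasp_force: 65.4
ee_pos: [0.5438, -0.4148, 0.0563]
contact_force: [0.5, 0.2, -4.7]
grasp_force: 65.5
```

```bash
python3 nudge.py '[[0.4,0,0,0.002,0,0,0],[0.4,0,0,0.001,0,0,0],[0.4,0,0,0,0,0,0],[0.4,0,0,0,0,0,0]]'|grep -E "pos|force"; python3 nudge.py '[[0.4,0,0,0.001,0,0,0],[0.4,0,0,0.001,0,0,0],[0.4,0,0,0,0,0,0],[0.4,0,0,0,0,0,0]]'|grep -E "pos|force"
```

```text
ee_pos: [0.5438, -0.4149, 0.0562]
contact_force: [-6.2, 3.4, 13.8]
grasp_force: 67.3
ee_pos: [0.5438, -0.4149, 0.0561]
contact_force: [-10.1, 6.2, 24.9]
grasp_force: 68.6
```

Firm contact at TCP 0.056 puts the hub's underside at about 0.020, so it is seated. I'll release, lift and go to hub_3.

```bash
python3 nudge.py '[[0.4,0,0,-0.004,0,0,0],[1,0,0,0,0,0,0],[1,0,0,0,0,0,0],[1,0,0,0,0,0,0],[1,0,0,0,0,0,0],[1,0,0,0,0,0,0],[1,0,0,-0.02,0,0,0],[1,0,0,-0.03,0,0,0],[1,0,0,-0.035,0,0,0],[1,0,0,-0.035,0,0,0],[1,0,0,0,0,0,-0.1],[1,0,0,0,0,0,-0.1]]'|grep -E "pos|force"
python3 nudge.py '[[1,0,0,0,0,0,-0.1],[1,0,0,0,0,0,-0.1],[1,-0.02,-0.033,0,0,0,0],[1,-0.02,-0.033,0,0,0,0],[1,-0.02,-0.033,0,0,0,0],[1,0,-0.033,0,0,0,0],[1,0,-0.02,0,0,0,0],[1,0,0,0,0,0,0],[1,0,0,0,0,0,0]]'|grep -E "pos|force"
python3 - <<'E'
from h import *
T=wristT();w=capture("wrist")[:,:,::-1].copy();cv2.imwrite("pics/w6.png",w);np.save("w6.npy",T);print(T[:3,3])
E
```

```text
ee_pos: [0.5451, -0.4155, 0.1783]
contact_force: [-0.2, 0.6, -0.0]
grasp_force: 0.0
ee_pos: [0.4833, -0.2619, 0.175]
contact_force: [1.3, -0.3, -0.1]
grasp_force: 0.0
[ 0.55774815 -0.26033461  0.29304119]
```

View pics/w6.png

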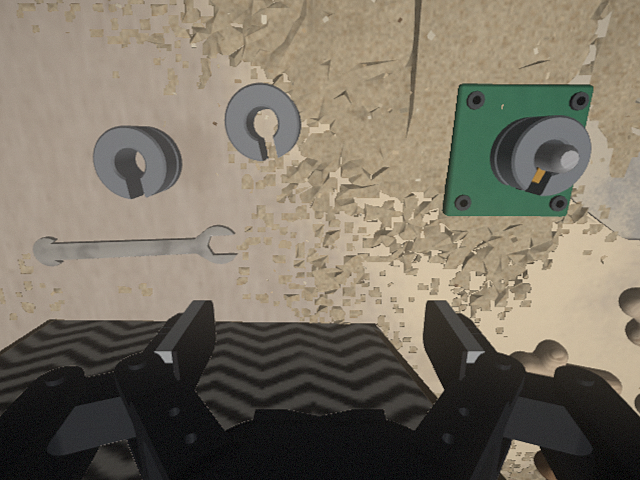

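The hub is seated on the stand with the key visible in its slot at (538,176). hub_3's top is centred at (263,122) and hub_2's at (132,160).

```bash
python3 - <<'E'
from h import *
T=np.load("w6.npy")
print(ray("wrist",[(263,122),(132,160)],.034,T).round(4), ray("wrist",(551,155),.054,T).round(4))
go(.5656,-.222,.035,.2)
E
```

```text
[[ 0.5636 -0.2222  0.034 ]
 [ 0.5371 -0.128   0.034 ]] [[ 0.5439 -0.4132  0.054 ]]
rot [ 0.0025 -0.0007 -0.195 ] shift [ 0.089  -0.0241  0.14  ] rows [2. 5.]
```

```bash
python3 nudge.py '[[1,0.028,-0.013,0.01,0,0,0],[1,0.028,-0.013,0.01,0,0,0],[1,0.026,-0.013,0.01,0,0,0],[1,0,0,0.03,0,0,0],[1,0,0,0.02,0,0,0],[1,0,0,0,0,0,0],[1,0,0,0,0,0,0]]'|grep -E "pos|force"
python3 -c "
from h import *
go(.5655,-.222,.035)"
```

```text
ee_pos: [0.5638, -0.225, 0.0936]
contact_force: [-0.2, -0.4, 0.4]
grasp_force: 0.0
rot [0.0016 0.0023 0.0027] shift [ 0.0017 -0.003   0.0586] rows [1. 2.]
```

```bash
python3 nudge.py '[[1,0.0017,-0.003,0.03,0,0,0],[1,0,0,0.028,0,0,0],[1,0,0,0,0,0,0],[0.4,0,0,0,0,0,0],[0.4,0,0,0,0,0,0],[0.4,0,0,0,0,0,0],[0.4,0,0,0,0,0,0],[0.4,0,0,0,0,0,0],[0.4,0,0,0,0,0,0],[0.4,0,0,0,0,0,0],[0.4,0,0,0,0,0,0]]'|grep -E "pos|force|width"
python3 nudge.py '[[0.4,0,0,-0.035,0,0,0],[0.4,0,0,-0.035,0,0,0],[0.4,0,0,-0.02,0,0,0],[0.4,0,0,0,0,0,0],[0.4,0,-0.04,0,0,0,0],[0.4,0,-0.04,0,0,0,0],[0.4,0,-0.04,0,0,0,0],[0.4,0,-0.04,0,0,0,0],[0.4,0,-0.04,0,0,0,0],[0.4,0,-0.04,0,0,0,0],[0.4,0,-0.04,0,0,0,0],[0.4,0,-0.04,0,0,0,0]]'|grep -E "pos|force"
python3 nudge.py '[[0.4,0.02,-0.04,0,0,0,0],[0.4,0.02,-0.02,0,0,0,0],[0.4,0.02,0,0,0,0,0],[0.4,0,0,0,0,0,0],[0.4,0,0,0,0,0,0]]'|grep -E "pos|force|width"
python3 -c "
from h import *
print(ray('top',[(180,122),(180,108)],[0,.08]))
go(.636,.17,.042)"
```

```text
ee_pos: [0.568, -0.2216, 0.0398]
contact_force: [-1.5, 0.5, 5.6]
width: 0.59
grasp_force: 62.0
ee_pos: [0.5645, 0.1012, 0.1268]
contact_force: [1.0, -0.0, -1.6]
grasp_force: 63.6
ee_pos: [0.6235, 0.1567, 0.126]
contact_force: [-1.2, 0.7, -1.9]
width: 0.586
grasp_force: 63.6
[[0.81896566 0.18584355 0.        ]
 [0.82282525 0.16616965 0.08      ]]
rot [ 0.0023 -0.0005  0.0043] shift [ 0.0125 -0.0133  0.084 ] rows [1. 3.]
```

```bash
python3 nudge.py '[[0.4,0.016,-0.013,0,0,0,0],[0.4,0,0,0.035,0,0,0],[0.4,0,0,0.03,0,0,0],[0.4,0,0,0.01,0,0,0],[0.4,0,0,0,0,0,0],[0.4,0,0,0,0,0,0],[0.4,0,0,0.003,0,0,0],[0.4,0,0,0.002,0,0,0],[0.4,0,0,0,0,0,0],[0.4,0,0,0,0,0,0]]'|grep -E "pos|force"
```

```text
ee_pos: [0.6396, 0.1701, 0.0472]
contact_force: [-0.6, -0.1, -2.0]
grasp_force: 63.6
```

```bash
python3 nudge.py '[[0.4,0,0,0.002,0,0,0],[0.4,0,0,0.001,0,0,0],[0.4,0,0,0,0,0,0],[0.4,0,0,0,0,0,0]]'|grep -E "pos|force";python3 nudge.py '[[0.4,0,0,0.001,0,0,0],[0.4,0,0,0.001,0,0,0],[0.4,0,0,0,0,0,0]]'|grep -E "pos|force"
```

```text
ee_pos: [0.6398, 0.1702, 0.0448]
contact_force: [-2.2, -0.5, 7.7]
grasp_force: 64.5
ee_pos: [0.6398, 0.1702, 0.0447]
contact_force: [-7.5, -2.0, 19.2]
grasp_force: 65.7
```

hub_3 is down on the tray floor. I'll release it and fetch hub_2.

```bash
python3 nudge.py '[[0.4,0,0,-0.002,0,0,0],[1,0,0,0,0,0,0],[1,0,0,0,0,0,0],[1,0,0,0,0,0,0],[1,0,0,0,0,0,0],[1,0,0,0,0,0,0],[1,0,0,-0.03,0,0,0],[1,0,0,-0.035,0,0,0],[1,-0.025,0.03,0,0,0,0],[1,-0.025,0.03,0,0,0,0],[1,-0.025,0.03,0,0,0,0],[1,-0.025,0.03,0,0,0,0]]'|grep -E "pos|force"
python3 nudge.py '[[1,-0.003,0.04,0,0,0,0],[1,0,0.04,0,0,0,0],[1,0,0.04,0,0,0,0],[1,0,0.04,0,0,0,0],[1,0,0.016,0.01,0,0,0],[1,0,0,0,0,0,0],[1,0,0,0,0,0,0]]'|grep -E "pos|force"
python3 -c "
from h import *
go(.5365,-.1257,.035)"
```

```text
ee_pos: [0.5385, 0.0486, 0.1084]
contact_force: [1.2, -1.3, 0.2]
grasp_force: 0.0
ee_pos: [0.537, -0.1273, 0.098]
contact_force: [0.4, 0.2, 0.5]
grasp_force: 0.0
rot [0.0013 0.0008 0.002 ] shift [-0.0005 -0.0016  0.063 ] rows [1. 2.]
```

```bash
python3 nudge.py '[[1,-0.0005,-0.0016,0.033,0,0,0],[1,0,0,0.03,0,0,0],[1,0,0,0,0,0,0],[0.4,0,0,0,0,0,0],[0.4,0,0,0,0,0,0],[0.4,0,0,0,0,0,0],[0.4,0,0,0,0,0,0],[0.4,0,0,0,0,0,0],[0.4,0,0,0,0,0,0],[0.4,0,0,0,0,0,0],[0.4,0,0,0,0,0,0]]'|grep -E "pos|force|width"
python3 nudge.py '[[0.4,0,0,-0.035,0,0,0],[0.4,0,0,-0.035,0,0,0],[0.4,0,0,-0.02,0,0,0],[0.4,0,0,0,0,0,0],[0.4,0.005,-0.04,0,0,0,0],[0.4,0.005,-0.04,0,0,0,0],[0.4,0.005,-0.04,0,0,0,0],[0.4,0.005,-0.04,0,0,0,0],[0.4,0.005,-0.04,0,0,0,0],[0.4,0.005,-0.04,0,0,0,0],[0.4,0.005,-0.04,0,0,0,0],[0.4,0,-0.013,0,0,0,0]]'|grep -E "pos|force"
python3 nudge.py '[[0.4,0,0,0,0,0,0],[0.4,0,0,0,0,0,0],[0.4,0,0,0,0,0,0]]'|grep -E "pos|force|width"
python3 -c "
from h import *
go(.572,.17,.042)"
```

```text
ee_pos: [0.5387, -0.1245, 0.0381]
contact_force: [-1.3, 1.2, 5.9]
width: 0.59
grasp_force: 62.6
ee_pos: [0.5702, 0.1768, 0.1257]
contact_force: [-0.1, 2.2, -0.7]
grasp_force: 63.5
ee_pos: [0.5705, 0.1667, 0.1249]
contact_force: [0.6, -0.9, -1.2]
width: 0.586
grasp_force: 63.5
rot [0.0031 0.     0.0033] shift [ 0.0015 -0.0033  0.0829] rows [1. 2.]
```

Contact is expected at TCP ≈ 0.043.

```bash
python3 nudge.py '[[0.4,0.0015,-0.003,0.035,0,0,0],[0.4,0,0,0.035,0,0,0],[0.4,0,0,0.006,0,0,0],[0.4,0,0,0.003,0,0,0],[0.4,0,0,0,0,0,0],[0.4,0,0,0,0,0,0]]'|grep -E "pos|force";python3 nudge.py '[[0.4,0,0,0.002,0,0,0],[0.4,0,0,0.001,0,0,0],[0.4,0,0,0,0,0,0],[0.4,0,0,0,0,0,0]]'|grep -E "pos|force"
```

```text
ee_pos: [0.5734, 0.1709, 0.0478]
contact_force: [0.5, 0.5, -2.0]
grasp_force: 63.5
ee_pos: [0.5725, 0.1714, 0.0438]
contact_force: [-0.6, -0.8, -2.1]
grasp_force: 63.5
```

```bash
python3 nudge.py '[[0.4,0,0,0.001,0,0,0],[0.4,0,0,0.001,0,0,0],[0.4,0,0,0,0,0,0],[0.4,0,0,0,0,0,0]]'|grep -E "pos|force"; python3 nudge.py '[[0.4,0,0,-0.001,0,0,0],[1,0,0,0,0,0,0],[1,0,0,0,0,0,0],[1,0,0,0,0,0,0],[1,0,0,0,0,0,0],[1,0,0,0,0,0,0],[1,0,0,-0.03,0,0,0],[1,0,0,-0.035,0,0,0],[1,-0.03,0,-0.03,0,0,0],[1,-0.03,0,-0.03,0,0,0],[1,-0.03,0,-0.03,0,0,0],[1,0,0,0,0,0,0]]'|grep -E "clock|pos|force"
python3 - <<'E'
from h import *
w=capture("wrist")[:,:,::-1];t=capture("top")[:,:,::-1]
cv2.imwrite("pics/end.png",np.hstack([cv2.resize(w[:360],(400,225)),cv2.resize(t[140:365,110:510],(400,225))]))
E
```

```text
ee_pos: [0.5724, 0.1715, 0.043]
contact_force: [-3.7, -2.0, 12.3]
grasp_force: 64.9
clock: 29.03
ee_pos: [0.4813, 0.1726, 0.2005]
contact_force: [0.5, 0.6, 0.0]
grasp_force: 0.0
```

View pics/end.png

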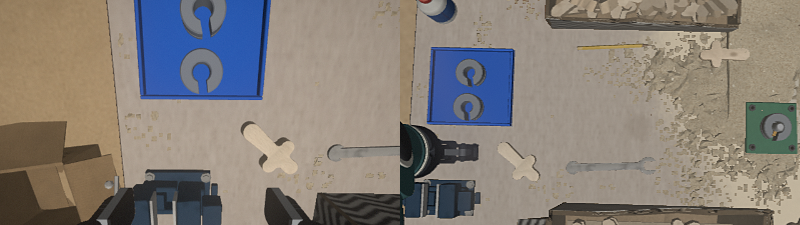

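Both alloy hubs stand flat in the tray, at about (203,15) and (203,70) on the left. The steel hub is on the arbor at (777,127) on the right, and nothing else has moved.

```bash
python3 nudge.py '[[1,0,0,0,0,0,0],[1,0,0,0,0,0,0],[1,0,0,0,0,0,0]]'|head -2; python3 -c "
from rig import bot, workorder, capture, camera_info
print(workorder.sign_off())"
```

```text
clock: 29.38
ee_pos: [0.4839, 0.1707, 0.194]
the job is handed in; nothing more can be done
None
```

I handed in the job at about 29 s: the steel hub (hub_1, about 4.5 N when lifted) sits on the arbor's shoulder with the key in its slot, the two alloy hubs (hub_2 and hub_3) stand flat in the blue tray, and the other things on the table were left alone.

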